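Short spin on the micro-centrifuge

ROBOT

A 6-joint arm with a two-finger parallel gripper is mounted at the origin on the work surface. World frame = base frame: x ahead of the robot, y to its left, z up, the work surface at z = 0. Lengths are in m, angles in degrees, forces in N, time in s.
With the tool pointing down it reaches from about 0.4 to 0.825 m from the base axis. Payload 7 kg.
Tool frame: the origin (TCP) lies on the centre line of the jaws, within the pads' length; the fingertips stand 22 mm ahead of it and the grasp point (between the pads) lies 3 mm ahead of it; z points along the fingers, y is the line along which they close (so a half turn about z gives the same grasp; the last joint's range is limited). The gripper opens to 88 mm and grips with 3 to 60 N. Pads are 19 mm wide; open, the fingers measure 130 mm over their backs; the gripper's body (78 mm by 193 mm) begins 47 mm behind the grasp point.
Start: joints at [83.715, 20.546, 0.682, 0, -70.136, -16.507], TCP at [0.261, 0.622, 0.249] pointing down, gripper open.
Joint ranges: [-176.03, 176.03], [-82.01, 121.73], [-58.28, 71.71], [-173.87, 95.51], [-174.79, -0.11], [-173.66, 173.66]. Speed limits (degrees/s): [136.94, 136.94, 172.46, 180, 180, 180].

INTERFACE

Orientations are given as [roll, pitch, yaw] about the fixed x, y, z axes, in that order (R = Rz(yaw) Ry(pitch) Rx(roll)).
In Python, from plant import get_state, cams, r gives the robot as it stands.
- The arm moves only by the tool apply_moves, never from a script. Its argument "targets" is a list of rows, each an object with "dp": the shift along the world's x, y, z in m, a list of three; "yaw": the turn about the world's z in degrees. In form: [{"dp": [x, y, z], "yaw": yaw}, ...]. A call has 1 to 20 rows; each row is the pose to reach, as a shift and turn from the pose commanded when the call began; what a row does not reach only later rows make up. A row lasts 1/12 s, in which the tool goes at most 41.7 mm and 7.16 degrees, less where a joint would pass 70% of its speed; a pose out of reach is approached as far as the arm can. A call with a gripper value outside its range is refused whole. "grip" is the gripper command: -1 is fully open, 1 is shut, values between are in proportion, set as the call begins (left out, the last holds). The fingers move at their own pace and stop on an object; "squeeze" is the grip in N (left out, the last holds). Time passes only in rows, so rows that repeat a pose let the fingers close. It gives the time, the measured TCP pose, the force, the opening and the grip force at its end, in the units of the state.
- get_state(): the state, without advancing time (a new reading comes with each control period).
- cams.capture(name): name is "scene" or "top" or "wrist"; returns a dict with "image" (420x560x3 uint8, red, green, blue), "range_z" (420x560 float32, m along the optical axis (not along the pixel's ray), 0 where there is no reading), "fx", "fy", "cx", "cy" (pixels), "R" (3x3) and "t" (3): a world point X has camera coordinates R X + t; the wrist camera has in their place "T_tool_cam" (4x4, takes a point from camera to tool coordinates, whose origin is the TCP and whose axes are the flange's). Camera axes: x right, y down, z forward; pixel columns grow to the right and rows downward; lengths in m; the calibration is good to about 2 mm. A picture is of the moment at which its call begins: read the wrist's pose just before it.
- r.close_job(): hands the job in; it is judged then, once.
The state is a dict: "time_s": time; "joints": joint angles; "qd": joint speeds; "joint_torque": joint torques, N m; "tcp_pos": TCP position; "eef_rot": TCP orientation; "contact_force": force on the tool from outside, world axes, zero at the start; "moment": the same for the moment, N m; "gripper_width": finger opening in m; "gripper_force": force on a finger pad.
Only numpy, scipy, OpenCV 4.12 (cv2) and the standard library are available. Lean on these libraries where they do the work, as an engineer would, in place of code of your own. Each camera call takes 0.05 s, during which the arm holds its last target. There are 200 camera calls.

TASK

Push the open lid of the micro-centrifuge fully shut with the fingertips, then reach shut fingertips into the well with the green key and press that sunken key all the way down, keeping it held: the program finishes while the fingertips are still holding the green key down and the lid is shut. Do not press the red key, do not press the green key before the lid is shut, do not throw the lid further back, and leave everything else on the bench where it stands.

Things in the scene. Friction and masses are not known exactly. Their poses are not given: they have to be found in the camera images.
- centrifuge: White box-shaped micro-centrifuge, fixed to the bench, 260 (its x) x 220 (its y) x 120 mm high. Origin: centre of its underside; -x is its front, z up. On the front part of its flat top, 120 mm above the bench, are two black key wells, centred 85 mm in front of the origin and 50 mm left and right of the middle; the colours may be either way round. Behind them is the rotor chamber under the lid.
- lid (a joint): Hinge angle of the lid, rad: 0 is fully shut (lying level), growing as its front edge rises; starts between 0.55 and 1.0, stop at 1.25. The stiff hinge keeps the lid wherever it is left; no latch. A few newtons push it down: a fingertip going straight down 70 mm in front of the hinge line slides along the lid and shuts it.
- lid_hinge (a point): Middle of the hinge line: 125 mm behind the origin of the centrifuge and 120 mm above the bench; the hinge runs along the centrifuge's y; the lid extends from it towards the front.
- lid_edge (a point): Middle of the lid's free front edge, on its top face; moves with the lid. The lid is a flat grey frame with an amber window, 160 mm from hinge to front edge, 200 mm wide, 10 mm thick; its top face lies 10 mm above the hinge line, so 130 mm above the bench when shut.
- pulse_key_top (a point): Centre of the top of the green round key, 32 mm across, at the bottom of a square well. The well is 47 mm square inside, its sides parallel to the centrifuge's sides, its mouth level with the deck (120 mm above the bench) and edged with a green frame; the unpressed key's top lies 18 mm below the mouth. The point moves with the key.
- pulse_key (a joint): Travel of the green key, m: 0 released, 0.006 fully down (straight down). It springs back when let go: about 1.5 N to start it, 5 N to bring it fully down.
- eject_key_top (a point): Centre of the top of the red key, in a red-framed well of the same make beside the green one. Not to be pressed.
- eject_key (a joint): Travel of the red key, m: 0 released, 0.006 fully down; must stay released.
- red_rack: Bystander: leave it where it is. Red tube rack, 90 x 64 x 60 mm high, loose, beside the left flank (+y) of the centrifuge; origin under its centre.
- tube_a: Bystander: leave it where it is. Tube with orange cap standing in the red rack, 19 mm across the cap, top 111 mm above the bench; origin at its foot.
- tube_b: Bystander: leave it where it is. Second such tube in the red rack; origin at its foot.
- tip_box: Bystander: leave it where it is. Clear and red pipette tip box, 80 x 120 x 54 mm high, loose, beside the right flank (-y) of the centrifuge; origin under its centre.
- reagent: Bystander: leave it where it is. White bottle with blue cap, 64 mm across, 130 mm high, loose, to the right of the bench; origin under its centre.
- green_rack: Bystander: leave it where it is. Low green rack, 120 x 80 x 40 mm, loose, to the left of the bench; origin under its centre.
- marker: Bystander: leave it where it is. Black marker pen with blue cap, 120 mm long, 12 mm thick, lying along its x in front of the centrifuge; origin under its middle.

How it is judged (in metres and radians):
On the way, in this order (a step that is already met when the one before it is completed fails the run):
1. the lid is pushed fully shut (within 0.05 rad) (value of joint lid below 0.05 rad and value of joint pulse_key below 0.002 m), for 0.2 s.
2. with the lid shut, the green key is pressed by the fingertips (at least 4 of its 6 mm) and kept down (value of joint lid below 0.05 rad and value of joint pulse_key above 0.004 m and contact force between the fingers and pulse_key above 1 N), for 0.5 s.
At the end, for the whole second after the job is handed in: The lid is shut (within 0.05 rad), the fingers hold the green key at least 4 mm down (of 6) with more than 1 N, the red key is released (under 2 mm), and each bystander is within 20 mm of where it started (all of step 2 and value of joint eject_key below 0.002 m and distance of each of red_rack, tube_a, tube_b, tip_box, reagent, green_rack, marker from where it was at the start of the episode below 0.02 m); the arm keeps its last pose, push and grip.
It fails at once if the red key is pressed (2 mm or more) (value of joint eject_key above 0.002 m).
It fails at once if the green key is pressed while the lid is open (value of joint pulse_key above 0.002 m and value of joint lid above 0.06 rad).
It fails at once if the lid is lifted wider open than it can start (beyond 1.1 rad) (value of joint lid above 1.1 rad).
It fails at once if a bystander is pushed, lifted or carried more than 20 mm (distance of any of red_rack, tube_a, tube_b, tip_box, reagent, green_rack, marker from where it was at the start of the episode above 0.02 m).
It also fails if it takes over 35 s, if anything falls off the work surface, if the arm or the gripper's body presses on something with over 40 N, if the wrist force passes 120 N, or if a joint passes its speed limit or range.

## Working session

There is one attempt and no reset: what is moved stays moved. The work goes in short steps, Python scripts to look and compute and a tool call to move; the robot and the scene stay as the last step left them, time stands still between calls to the robot, and variables do not carry over. Pictures are saved under pics/ and viewed, at most 10 in all, crops included, and the job is handed in when it is done.

Besides the shell and the picture viewer there is one more tool, called after "Request:" by a JSON object that holds its "name" and its "arguments", one argument or row to a line. apply_moves: Moves the arm, as the interface text tells. Its arguments: {"type":"object","properties":{"targets":{"type":"array","items":{"type":"object","properties":{"dp":{"type":"array","items":{"type":"number"}},"yaw":{"type":"number"}}}},"grip":{"type":"number"},"squeeze":{"type":"number"}},"required":["targets"]}

```bash
mkdir -p pics; cat > h.py <<'E'
from plant import get_state, cams, r
import numpy as np, cv2, pickle
def snap(n,f):
    c=cams.capture(n); cv2.imwrite(f'pics/{f}.png',c['image'][:,:,::-1]); pickle.dump(c,open(f'{f}.pkl','wb')); return c
def pts(c):
    z=c['range_z']; v,u=np.mgrid[:z.shape[0],:z.shape[1]]
    P=np.stack([(u-c['cx'])/c['fx']*z,(v-c['cy'])/c['fy']*z,z],-1)
    return (P-c['t'])@c['R']
E
python3 - <<'E'
from h import *
s=get_state(); print(s['tcp_pos'],s['eef_rot'],s['contact_force'],s['gripper_width'])
a=snap('scene','s1');b=snap('top','t1')
print(b['R'],b['t'])
E
```

```text
[0.2613262  0.62185357 0.24763322] [ 1.79904964e+02 -7.50882492e-03 -2.27983626e+01] [ 0.3429783  -0.35600529  0.35211216] 0.08785370438056088
[[-0.01530485 -0.99985345 -0.00767105]
 [-0.98885683  0.01627183 -0.14797772]
 [ 0.14808085  0.00532079 -0.98896094]] [0.01547296 0.50622501 1.23616651]
```

View pics/t1.png

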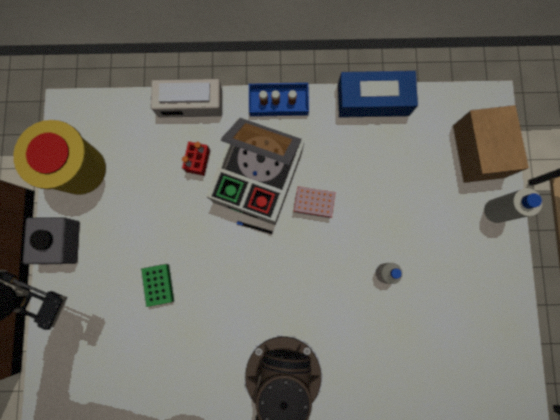

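View pics/s1.png

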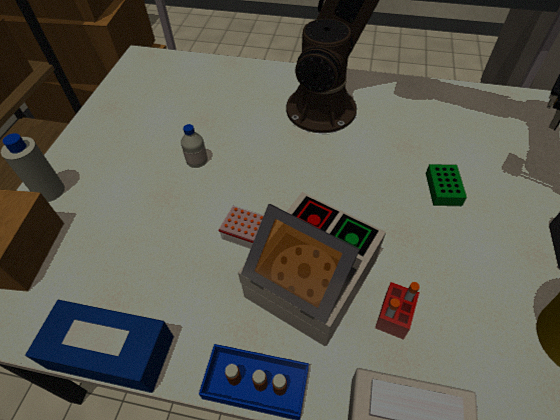

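The top view shows the centrifuge with the green well at (231,190), the red well at (262,201), and the lid open towards (262,140). The tip box is at (315,202), the red rack at (197,158), and the marker at (255,226).

```bash
python3 - <<'E'
from h import *
for f,boxes in (('t1',dict(g=(208,170,250,210),r=(243,180,282,220))),('s1',dict(g=(325,205,385,260),r=(290,193,340,235)))):
    c=pickle.load(open(f+'.pkl','rb')); P=pts(c); im=c['image'].astype(int)
    C={}
    for k,(u0,v0,u1,v1) in boxes.items():
        ch=1 if k=='g' else 0; o=1-ch
        m=np.zeros(im.shape[:2],bool); m[v0:v1,u0:u1]=1
        m&=(im[...,ch]>80)&(im[...,ch]>2*im[...,o])&(im[...,ch]>1.5*im[...,2])
        Q=P[m]; 
        fr=Q[Q[:,2]>.113]; key=Q[(Q[:,2]<.109)&(Q[:,2]>.09)]
        rect=cv2.minAreaRect(fr[:,:2].astype(np.float32)*1000)
        print(f,k,len(fr),'frame rect',rect,np.median(fr[:,2]),'key',len(key),key.mean(0),(key.min(0)+key.max(0))/2)
        C[k]=np.array(rect[0])
    d=C['g']-C['r']; print('yaw',np.degrees(np.arctan2(-d[0],d[1])),np.linalg.norm(d))
# lid points top view
c=pickle.load(open('t1.pkl','rb')); P=pts(c)
Q=P[118:165,215:305].reshape(-1,3); Q=Q[(Q[:,2]>.14)]
print(len(Q),Q[:,2].max(),Q[Q[:,2]>Q[:,2].max()-.012].mean(0))
for (u,v) in [(240,123),(222,139),(298,138),(288,162),(262,125),(255,152),(225,137),(286,160)]: print(u,v,P[v,u])
E
```

```text
t1 g 95 frame rect ((562.760986328125, 150.09521484375), (61.746917724609375, 60.58866882324219), 68.7398910522461) 0.12237060181634189 key 73 [0.56222584 0.15001348 0.10344203] [0.56262677 0.14980739 0.10346726]
t1 r 185 frame rect ((527.2891235351562, 56.929954528808594), (64.42554473876953, 64.23414611816406), 69.71222686767578) 0.12152122949961916 key 88 [0.52679908 0.05775206 0.10331012] [0.5271269  0.05759298 0.10291415]
yaw -20.843896211512053 99.68961219482196
s1 g 71 frame rect ((803.1845092773438, 116.72820281982422), (68.61917114257812, 559.7703247070312), 82.21871948242188) 0.12156671293094357 key 79 [0.56101769 0.14925926 0.10225556] [0.56181922 0.14932268 0.10191662]
s1 r 126 frame rect ((786.285400390625, 64.91473388671875), (600.5034790039062, 76.3476333618164), 1.862645149230957) 0.12109208820515904 key 96 [0.52517495 0.05691321 0.10230425] [0.5234794  0.05680085 0.10196756]
yaw -18.06388274886823 54.49968297198675
1879 1.2975491102104977 [3.17768279e-01 6.56100175e-04 1.29754911e+00]
240 123 [0.75417567 0.11543972 0.15439044]
222 139 [0.67637819 0.15601876 0.24085166]
298 138 [ 0.71216799 -0.0568849   0.13253797]
288 162 [ 0.60843312 -0.02296683  0.24129191]
262 125 [0.75508756 0.05105566 0.13224954]
255 152 [0.63813973 0.06611191 0.24065971]
225 137 [0.6844572  0.148869   0.23346564]
286 160 [ 0.61384167 -0.01764814  0.24220522]
```

Request:
{"name": "apply_moves", "arguments": {
  "targets": [
    {"dp": [0,0,0.04],"yaw": 0},
    {"dp": [0.02,-0.03,0.07],"yaw": 0},
    {"dp": [0.414,-0.569,0.07],"yaw": 1.8},
    {"dp": [0.414,-0.569,0.07],"yaw": 1.8},
    {"dp": [0.414,-0.569,0.07],"yaw": 1.8},
    {"dp": [0.414,-0.569,0.07],"yaw": 1.8},
    {"dp": [0.414,-0.569,0.07],"yaw": 1.8},
    {"dp": [0.414,-0.569,0.07],"yaw": 1.8},
    {"dp": [0.414,-0.569,0.07],"yaw": 1.8},
    {"dp": [0.414,-0.569,0.07],"yaw": 1.8},
    {"dp": [0.414,-0.569,0.07],"yaw": 1.8},
    {"dp": [0.414,-0.569,0.07],"yaw": 1.8},
    {"dp": [0.414,-0.569,0.07],"yaw": 1.8},
    {"dp": [0.414,-0.569,0.07],"yaw": 1.8},
    {"dp": [0.414,-0.569,0.07],"yaw": 1.8},
    {"dp": [0.414,-0.569,0.07],"yaw": 1.8},
    {"dp": [0.414,-0.569,0.07],"yaw": 1.8},
    {"dp": [0.414,-0.569,0.07],"yaw": 1.8},
    {"dp": [0.414,-0.569,0.07],"yaw": 1.8},
    {"dp": [0.414,-0.569,0.07],"yaw": 1.8}
  ],
  "grip": 1,
  "squeeze": 20
}}

```text
time_s: 1.77
tcp_pos: [0.6763, 0.0506, 0.3169]
eef_rot: [179.9, 0.1, -21.2]
contact_force: [-0.6, 0.5, -0.3]
gripper_width: 0.0004
gripper_force: 0.0
```

Request:
{"name": "apply_moves", "arguments": {
  "targets": [
    {"dp": [0,0,-0.03]},
    {"dp": [0,0,-0.06]},
    {"dp": [0,0,-0.08]},
    {"dp": [0,0,-0.09]},
    {"dp": [0,0,-0.098]},
    {"dp": [0,0,-0.106]},
    {"dp": [0,0,-0.114]},
    {"dp": [0,0,-0.122]},
    {"dp": [0,0,-0.13]},
    {"dp": [0,0,-0.138]},
    {"dp": [0,0,-0.146]},
    {"dp": [0,0,-0.152]},
    {"dp": [0,0,-0.157]},
    {"dp": [0,0,-0.161]},
    {"dp": [0,0,-0.163]},
    {"dp": [0,0,-0.164]},
    {"dp": [0,0,-0.164]}
  ]
}}

```text
$.targets[0]: bad value
```

Request:
{"name": "apply_moves", "arguments": {
  "targets": [
    {"dp": [0,0,-0.03],"yaw": 0},
    {"dp": [0,0,-0.06],"yaw": 0},
    {"dp": [0,0,-0.08],"yaw": 0},
    {"dp": [0,0,-0.09],"yaw": 0},
    {"dp": [0,0,-0.098],"yaw": 0},
    {"dp": [0,0,-0.106],"yaw": 0},
    {"dp": [0,0,-0.114],"yaw": 0},
    {"dp": [0,0,-0.122],"yaw": 0},
    {"dp": [0,0,-0.13],"yaw": 0},
    {"dp": [0,0,-0.138],"yaw": 0},
    {"dp": [0,0,-0.146],"yaw": 0},
    {"dp": [0,0,-0.152],"yaw": 0},
    {"dp": [0,0,-0.157],"yaw": 0},
    {"dp": [0,0,-0.161],"yaw": 0},
    {"dp": [0,0,-0.163],"yaw": 0},
    {"dp": [0,0,-0.164],"yaw": 0},
    {"dp": [0,0,-0.164],"yaw": 0}
  ]
}}

```text
time_s: 3.18
tcp_pos: [0.6755, 0.0532, 0.1543]
eef_rot: [180.0, 0.0, -21.0]
contact_force: [0.2, -0.0, 0.6]
gripper_width: 0.0004
gripper_force: 0.0
```

Request:
{"name": "apply_moves", "arguments": {
  "targets": [
    {"dp": [0,0,-0.001],"yaw": 0},
    {"dp": [0,0,-0.002],"yaw": 0},
    {"dp": [0,0,-0.003],"yaw": 0},
    {"dp": [0,0,-0.003],"yaw": 0}
  ]
}}

```text
time_s: 3.52
tcp_pos: [0.6756, 0.0533, 0.1523]
eef_rot: [-180.0, -0.0, -21.0]
contact_force: [-2.4, 0.2, 4.6]
gripper_width: 0.0006
gripper_force: 2.4
```

```bash
python3 - <<'E'
from h import *
print(get_state()['contact_force'],get_state()['tcp_pos']); snap('scene','s2')
c=snap('top','t2');P=pts(c)
Q=P[110:190,200:310].reshape(-1,3); Q=Q[(Q[:,2]>.124)&(Q[:,2]<.14)]
A=np.c_[Q[:,:2],np.ones(len(Q))]; print(len(Q),np.linalg.lstsq(A,Q[:,2],rcond=None)[0], np.median(Q[:,2]))
E
```

```text
[-2.37081082  0.16538547  4.55457265] [0.6756141  0.05334004 0.1523423 ]
2037 [ 0.00178215 -0.0020761   0.12909913] 0.1301970777102242
```

View pics/s2.png

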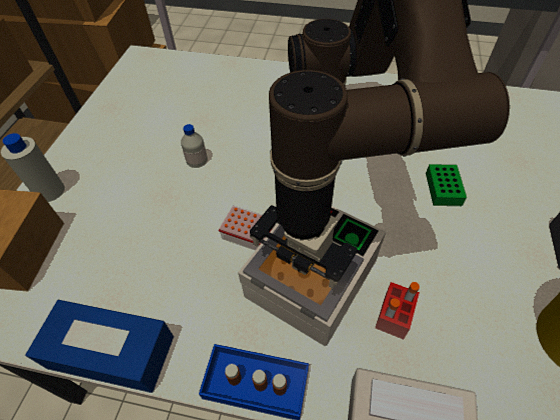

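The scene view shows the lid lying level on the box under the fingertips around (300,275); depth gives a flat plane at 130 mm, so it is shut. Next I lift and go above the green well at (353,235).

Request:
{"name": "apply_moves", "arguments": {
  "targets": [
    {"dp": [0,0,-0.001],"yaw": 0},
    {"dp": [0,0,-0.001],"yaw": 0},
    {"dp": [0,0,0.02],"yaw": 0},
    {"dp": [0,0,0.05],"yaw": 0},
    {"dp": [0,0,0.08],"yaw": 0},
    {"dp": [-0.03,0.03,0.08],"yaw": 0},
    {"dp": [-0.06,0.055,0.08],"yaw": 0},
    {"dp": [-0.09,0.08,0.08],"yaw": 0},
    {"dp": [-0.1135,0.097,0.07],"yaw": 0},
    {"dp": [-0.1135,0.097,0.06],"yaw": 0},
    {"dp": [-0.1135,0.097,0.06],"yaw": 0},
    {"dp": [-0.1135,0.097,0.06],"yaw": 0},
    {"dp": [-0.1135,0.097,0.06],"yaw": 0}
  ]
}}

```text
time_s: 4.7
tcp_pos: [0.5629, 0.15, 0.2119]
eef_rot: [-180.0, -0.0, -21.0]
contact_force: [0.8, 0.1, -0.5]
gripper_width: 0.0004
gripper_force: 0.0
```

```bash
python3 - <<'E'
from h import *
from scipy.spatial.transform import Rotation as Ro
s=get_state(); print(s['tcp_pos'],s['eef_rot'],s['contact_force'])
c=snap('wrist','w1'); print(c['T_tool_cam'])
T=np.array(c['T_tool_cam']); Rt=Ro.from_euler('xyz',s['eef_rot'],degrees=True).as_matrix()
z=c['range_z']; v,u=np.mgrid[:420,:560]
P=np.stack([(u-c['cx'])/c['fx']*z,(v-c['cy'])/c['fy']*z,z],-1)@T[:3,:3].T+T[:3,3]
P=P@Rt.T+s['tcp_pos']; np.save('w1.npy',P)
im=c['image'].astype(int); m=(im[...,1]>70)&(im[...,1]>2*im[...,0])&(im[...,1]>1.5*im[...,2])&(z>0)
Q=P[m];fr=Q[(Q[:,2]>.114)&(Q[:,2]<.128)];k=Q[(Q[:,2]>.09)&(Q[:,2]<.11)]
print(len(fr),cv2.minAreaRect(fr[:,:2].astype(np.float32)*1000),np.median(fr[:,2]),len(k))
if len(k): print(k.mean(0),cv2.minEnclosingCircle(k[:,:2].astype(np.float32)*1000))
c=snap('top','t3');P=pts(c)
Q=P[110:190,200:310].reshape(-1,3); Q=Q[(Q[:,2]>.126)&(Q[:,2]<.14)]
A=np.c_[Q[:,:2],np.ones(len(Q))]; print(len(Q),np.linalg.lstsq(A,Q[:,2],rcond=None)[0], np.median(Q[:,2]))
E
```

```text
[0.56288684 0.14997899 0.2118831 ] [-1.79996175e+02 -3.07392220e-02 -2.10177821e+01] [ 0.77125368  0.09198052 -0.47903934]
[[ 5.17103491e-04 -9.61470235e-01 -2.74908565e-01  7.49876430e-02]
 [ 9.99999711e-01  6.50481478e-04 -3.94004597e-04  1.14056904e-03]
 [ 5.57646622e-04 -2.74908281e-01  9.61470294e-01 -1.34921946e-01]
 [ 0.00000000e+00  0.00000000e+00  0.00000000e+00  1.00000000e+00]]
1769 ((563.1254272460938, 148.54708862304688), (62.74503707885742, 61.51453399658203), 68.96414184570312) 0.11963498974752058 1509
[0.56419179 0.14814867 0.10020806] ((563.0556030273438, 148.490234375), 15.859326362609863)
2978 [ 0.00196065 -0.00126147  0.12910157] 0.13027919772923757
```

View pics/w1.png

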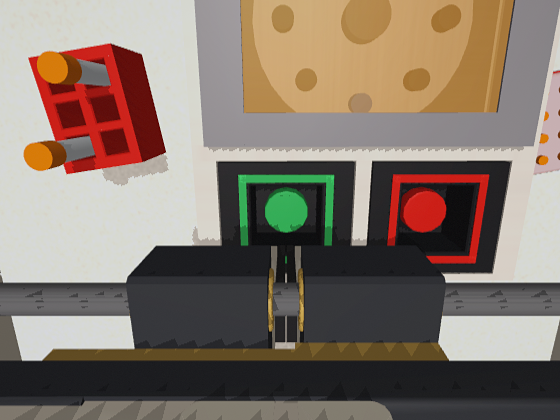

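The wrist view shows the lid shut, with the green key at (286,211) in line with the finger midline (u≈286). The fit is good to about 1 mm, so I go into the well slowly.

Request:
{"name": "apply_moves", "arguments": {
  "targets": [
    {"dp": [0,-0.0007,-0.02],"yaw": 0},
    {"dp": [0,-0.0007,-0.04],"yaw": 0},
    {"dp": [0,-0.0007,-0.055],"yaw": 0},
    {"dp": [0,-0.0007,-0.065],"yaw": 0},
    {"dp": [0,-0.0007,-0.069],"yaw": 0},
    {"dp": [0,-0.0007,-0.072],"yaw": 0},
    {"dp": [0,-0.0007,-0.075],"yaw": 0},
    {"dp": [0,-0.0007,-0.075],"yaw": 0}
  ]
}}

```text
time_s: 5.47
tcp_pos: [0.5623, 0.1496, 0.1367]
eef_rot: [-180.0, -0.0, -21.0]
contact_force: [0.1, 0.1, 0.1]
gripper_width: 0.0005
gripper_force: 0.0
```

Tips are 5 mm inside the mouth with no contact force. Continuing.

Request:
{"name": "apply_moves", "arguments": {
  "targets": [
    {"dp": [0,0,-0.004],"yaw": 0},
    {"dp": [0,0,-0.008],"yaw": 0},
    {"dp": [0,0,-0.011],"yaw": 0},
    {"dp": [0,0,-0.014],"yaw": 0},
    {"dp": [0,0,-0.016],"yaw": 0},
    {"dp": [0,0,-0.018],"yaw": 0},
    {"dp": [0,0,-0.019],"yaw": 0},
    {"dp": [0,0,-0.019],"yaw": 0},
    {"dp": [0,0,-0.019],"yaw": 0}
  ]
}}

```text
time_s: 6.22
tcp_pos: [0.562, 0.1496, 0.1183]
eef_rot: [-180.0, -0.0, -21.0]
contact_force: [-4.1, -0.4, 8.4]
gripper_width: 0.0009
gripper_force: 3.9
```

Request:
{"name": "apply_moves", "arguments": {
  "targets": [
    {"dp": [0,0,-0.0007],"yaw": 0},
    {"dp": [0,0,-0.0007],"yaw": 0},
    {"dp": [0,0,-0.0007],"yaw": 0},
    {"dp": [0,0,-0.0007],"yaw": 0},
    {"dp": [0,0,-0.0007],"yaw": 0},
    {"dp": [0,0,-0.0007],"yaw": 0},
    {"dp": [0,0,-0.0007],"yaw": 0},
    {"dp": [0,0,-0.0007],"yaw": 0},
    {"dp": [0,0,-0.0007],"yaw": 0},
    {"dp": [0,0,-0.0007],"yaw": 0}
  ]
}}

```text
time_s: 7.05
tcp_pos: [0.5621, 0.1496, 0.1182]
eef_rot: [-180.0, -0.0, -21.0]
contact_force: [-4.6, -0.2, 11.9]
gripper_width: 0.0004
gripper_force: 6.2
```

```bash
python3 - <<'E'
from h import *
print(get_state()['contact_force'],get_state()['tcp_pos']); snap('wrist','w2')
c=snap('top','t4');P=pts(c)
Q=P[110:190,200:310].reshape(-1,3); Q=Q[(Q[:,2]>.126)&(Q[:,2]<.14)]
A=np.c_[Q[:,:2],np.ones(len(Q))]; print(len(Q),np.linalg.lstsq(A,Q[:,2],rcond=None)[0])
E
```

```text
[-4.61224603 -0.17933634 11.87482865] [0.56207205 0.14964384 0.11820699]
3087 [ 0.00097179 -0.00364513  0.12997263]
```

View pics/w2.png

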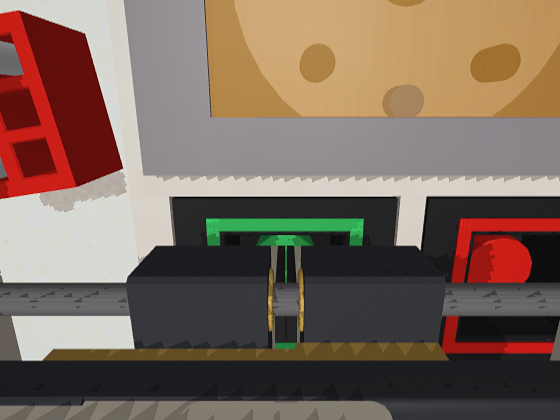

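The wrist view shows the narrow fingertips in the green well at (286,270), resting on the key, with the lid shut. Force rises to 12 N with no further travel, so the key is fully down.

```bash
python3 -c "
from plant import r
print(r.close_job())"
```

```text
the job is handed in; nothing more can be done
None
```

I pushed the lid shut and handed the job in at about 7 s, with the shut fingertips still holding the green key fully down at about 12 N; no verdict came back.

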